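Draw the tube, lay it in the V-cradle and chock it

ROBOT

A 6-joint arm with a two-finger parallel gripper is mounted at the origin on the work surface. World frame = base frame: x ahead of the robot, y to its left, z up, the work surface at z = 0. Lengths are in mm, angles in degrees, forces in N, time in s.
With the tool pointing down it reaches from about 350 to 850 mm from the base axis. Payload 8.1 kg.
Tool frame: the origin (TCP) lies at the very end of the fingers, on their centre line; the grasp point (between the pads) lies r.tcp_to_grasp behind it (r.tcp_to_grasp is the distance from the TCP to the grasp point, in mm); z points along the fingers, y is the line along which they close (so a half turn about z gives the same grasp; the last joint's range is limited). The gripper opens to 85 mm and grips with 20 to 120 N. Pads are 22 mm wide; open, the fingers measure 114 mm over their backs; the gripper's body (76 mm by 85 mm) begins 54 mm behind the grasp point. The pads swing forward as they close: fully open they stand 13 mm farther back than shut.
Start: joints at [68.388, 7.471, 85.268, -0, 87.261, -4.893], TCP at [172.584, 574.648, 231.292] pointing down, gripper open.
Joint ranges: [-169.43, 169.43], [-51.17, 129.36], [1.28, 143.12], [-76.62, 256.62], [0, 156.53], [-152.29, 152.29]. Speed limits (degrees/s): [136.94, 136.94, 159.86, 180, 180, 180].

INTERFACE

Orientations are given as [roll, pitch, yaw] about the fixed x, y, z axes, in that order (R = Rz(yaw) Ry(pitch) Rx(roll)).
In Python, from bench import r gives the robot as it stands.
- The arm moves only by the shell command python3 -m handwheel 'ROWS' [OPENING] [FORCE]. ROWS is JSON, a list of rows, each a list of 4 numbers: the shift along the tool's x, y, z in m, then the turn about the tool's z in degrees. A call has 1 to 10 rows; each row shifts and turns the commanded pose from where the row before left it, along the tool's axes as they then stand; what a row does not reach is not made up. A row lasts 1/10 s, in which the tool goes at most 50 mm and 8.59 degrees, less where a joint would pass 70% of its speed; a pose out of reach is approached as far as the arm can. A call is refused whole if a number of a shift passes 0.05 or a number of a turn 8.59, either way. A call with a gripper value outside its range is refused whole. OPENING is the finger opening in m, from 0 to 0.0854, set as the call begins (- or left out, the last holds). The fingers move at their own pace and stop on an object; FORCE is the grip in N (left out, the last holds). Time passes only in rows, so rows that do not move let the fingers close. It gives the time, the measured TCP pose, the force, the opening and the grip force at its end, in the units of the state.
- r.sense(): the state, without advancing time (a new reading comes with each control period).
- r.snapshot(name): name is "side" or "top"; returns the picture (480x640x3 uint8, red, green, blue); there is no depth.
- r.camera_params(name): a dict with "fx", "fy", "cx", "cy" (pixels), "R" (3x3) and "t" (3): a world point X has camera coordinates R X + t. Camera axes: x right, y down, z forward; pixel columns grow to the right and rows downward; lengths in mm; the calibration is good to about 2 mm. A picture is of the moment at which its call begins. camera_params takes no time and is no camera call.
- r.hand_in(): hands the job in; it is judged then, once.
The state is a dict: "time": time; "joint_pos": joint angles; "qd": joint speeds; "joint_efforts": joint torques, N m; "tool_pos": TCP position; "tcp_rot": TCP orientation; "ft_force": force on the tool from outside, world axes, zero at the start; "wrist_torque": the same for the moment, N m; "finger_gap": finger opening in mm; "grip_force": force on a finger pad.
Only numpy, scipy, OpenCV 4.12 (cv2) and the standard library are available. Lean on these libraries where they do the work, as an engineer would, in place of code of your own. Each camera call takes 0.05 s, during which the arm holds its last target. There are 200 camera calls.

TASK

Draw the aluminium tube out of the stock box along its rail by the end that sticks out, and let go of it there once it is wholly out. Then take it at its middle and lay it in the two V-blocks of the cradle, about equally long at both ends, without dropping it. Once it lies there free, stand the wooden wedge-shaped chock on the cradle's board between the two V-blocks, squarely on the low-lip side, with its steep face snug against the tube so that the tube cannot roll out, and let go; leave the tube seated and the plain block, the mug and the tin where they are.

Things in the scene. Friction and masses are not known exactly. Their poses are not given: they have to be found in the camera images.
- rack: Fixed plywood stock box, 150 deep, 70 mm high, y -45 to +145 mm, and a narrow wooden V-groove rail running out of its hole. Origin on the bench under the hole's mouth; +x into the box, -x the way the tube is drawn, z up. Rail 20 wide, 28.5 mm high, on y = 0, out to x = -280 mm, on a strip 50 wide, 6 mm high. A tube on it has its axis 40 mm above the bench and stays where left. Leave its rods.
- tube_center (a point): Centre of the loose plain aluminium tube, 30 mm in diameter, 220 mm long, about 0.35 kg; its x axis is the tube's axis (y and z turn as it rolls). At first it lies in the rack's hole on the rail with 70 to 90 mm sticking out; it is wholly out when its centre is more than 110 mm in front of the mouth.
- tube: The same tube; origin at its centre, x along its axis.
- cradle: Fixed wooden cradle; origin at the bench below the seated tube, whose axis runs along y; z up. Board 12 mm thick, x -105 to +40, y -100 to +100 mm. Two V-blocks 16 mm thick, at y = -78 and +78 mm (inner faces at -70 and +70), x -24 to +34 mm: rear flank (+x) steep, 62 mm high; front flank (-x) a 25 degree slope up to a lip 43 mm high. The chock goes on this low-lip side, -x.
- cradle_seat (a point): Where the centre of the tube comes to lie when seated midway in the V-blocks: 52 mm above the bench (40 mm above the board). Axes as cradle: y along the tube.
- chock_center (a point): Centre, half-way up, of the loose wooden wedge-shaped chock, 36 mm wide (y), 45 mm high, about 60 g, standing on its base. x points to the steep face (75 degrees), z up. Base x -48 to +27 mm, top x -10 to +15 mm, a long ramp at -x. The side faces (y = -18, +18 mm) are upright and parallel: take it by them. Its base is 22.5 mm below this point.
- chock_face (a point): Point on the chock's steep face, midway across, 36 mm above its base and 17.4 mm in x from chock_center: there the face touches the seated tube, 14.5 mm in front (-x) of the tube's axis.
- chock: The chock; origin at its base below chock_center, axes as there.
- block_center (a point): Centre of a plain rectangular wooden block, 70 x 36 x 40 mm, loose, a bystander: leave alone.
- mug: White mug, 80 mm wide, 95 mm high, origin under its base; a bystander.
- tin: Low round steel tin, 76 mm in diameter, 50 mm high, origin under its base; a bystander.
There are look-alikes about, which are no part of the job. Leave any green or red look-alike of the chock alone.

How it is judged (in metres and radians):
On the way, in this order (a step that is already met when the one before it is completed fails the run):
1. the tube lies wholly outside the box on its rail, let go (x of tube_center in the frame of rack between -0.26 and -0.1105 m and y of tube_center in the frame of rack between -0.006 and 0.006 m and z of tube_center in the frame of rack between 0.035 and 0.045 m and contact force between tube and the fingers below 0.05 N and linear speed of tube below 0.02 m/s), for 0.2 s.
2. the tube lies in both V-blocks, let go (x of tube_center in the frame of cradle_seat between -0.003 and 0.003 m and z of tube_center in the frame of cradle_seat between -0.003 and 0.003 m and y of tube_center in the frame of cradle_seat between -0.02 and 0.02 m and angle between the x axis of tube and the y axis of cradle, either way round below 0.06 rad and contact force between tube and the fingers below 0.05 N and linear speed of tube below 0.02 m/s), for 0.3 s.
At the end, for the whole second after the job is handed in: Tube in both V-blocks: axis within 3 mm of its seat, 0.06 rad square, centred within 20 mm. Chock upright on the board on the low-lip side between the V-blocks, 0.15 rad square, steep face touching the tube (or under 5 mm off). Both let go, at rest (all of step 2 and x of chock_face in the frame of cradle between -0.0195 and -0.0115 m and y of chock_face in the frame of cradle between -0.045 and 0.045 m and z of chock_face in the frame of cradle between 0.045 and 0.051 m and angle between the x axis of chock and the x axis of cradle, either way round below 0.15 rad and angle between chock's own z axis and vertical below 0.08 rad and contact force between chock and the fingers below 0.05 N and linear speed of chock below 0.02 m/s).
It fails at once if a bystander is moved by more than 25 mm (distance of any of block_center, mug, tin from where it was at the start of the episode above 0.025 m).
It fails at once if the tube is dropped (moves faster than 0.6 m/s while not held) (contact force between tube and the fingers below 0.05 N and linear speed of tube above 0.6 m/s).
It also fails if it takes over 61 s, if anything falls off the work surface, if the arm or the gripper's body presses on something with over 40 N, if the wrist force passes 120 N, or if a joint passes its speed limit or range.

## Working session

There is one attempt and no reset: what is moved stays moved. The work goes in short steps, Python scripts to look and compute and a shell command to move; the robot and the scene stay as the last step left them, time stands still between calls to the robot, and variables do not carry over. Pictures are saved under pics/ and viewed, at most 10 in all, crops included, and the job is handed in when it is done.

```bash
mkdir -p pics; ls; python3 - <<'E'
from bench import r
import cv2
for n in ("top","side"):
    im=r.snapshot(n); cv2.imwrite(f"pics/{n}0.png",im[:,:,::-1])
    print(n,r.camera_params(n))
print(r.sense(), r.tcp_to_grasp)
E
```

```text
pics
top {'fx': 593.1189014141967, 'fy': 593.1189014141967, 'cx': 315.8205648191494, 'cy': 237.81321524547263, 'R': array([[ 0.01760069, -0.9997712 ,  0.01215542],
       [-0.99906542, -0.01806568, -0.03926727],
       [ 0.03947788, -0.01145293, -0.99915481]]), 't': array([  17.08065777,  621.18481912, 1065.83433409])}
side {'fx': 538.2687214053591, 'fy': 538.2687214053591, 'cx': 318.50445088897254, 'cy': 232.5620815057695, 'R': array([[-0.99550603, -0.09237375,  0.02085252],
       [-0.07589853,  0.64660795, -0.75903727],
       [ 0.05663171, -0.75720885, -0.65071315]]), 't': array([ 615.52368848,   70.06869288, 1213.04351657])}
{'time': 0.1, 'joint_pos': array([ 6.83901410e+01,  7.51259330e+00,  8.53241100e+01,  1.28926999e-04,
        8.72615690e+01, -4.89244971e+00]), 'qd': array([-0.00548384, -0.04849103, -0.13850869,  0.06528072,  0.04210232,
       -0.09677089]), 'joint_efforts': array([ 1.08056352e-03, -5.70958006e+01, -5.01940298e+01, -2.43774530e-04,
        8.21142050e-03, -1.94822377e-05]), 'tool_pos': array([172.37622338, 574.17903003, 230.32018048]), 'tcp_rot': array([-1.79902097e+02, -8.50951328e-03,  1.63282577e+02]), 'ft_force': array([-0.08755048,  0.07672833, -0.68978435]), 'wrist_torque': array([0.04771795, 0.0059639 , 0.04596168]), 'grip_force': 0.0, 'finger_gap': 85.34887548745155} 18.700000000000003
```

View pics/top0.png

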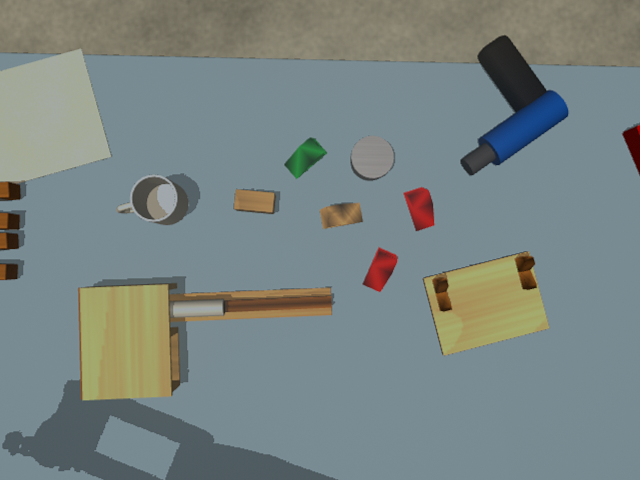

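View pics/side0.png

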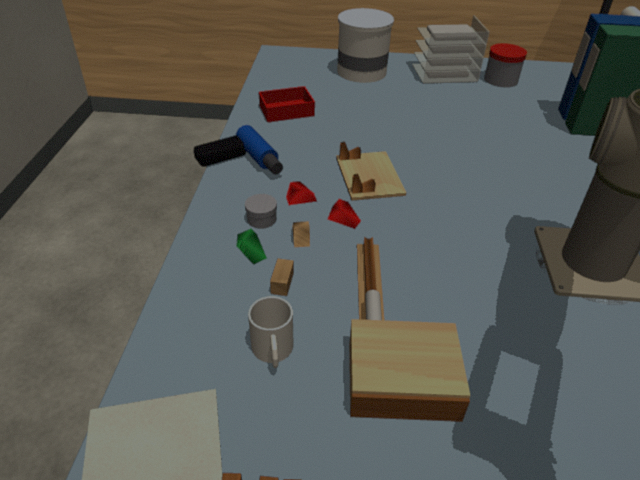

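The top view shows the box at (125,342), the tube's end at (225,308), the rail's end at (332,302) and the cradle at (487,303). The wooden chock is at (342,215), the plain block at (255,201), the mug at (158,200) and the tin at (373,158). The side view shows the same layout. Next I'll zoom in on the details.

```bash
cat > h.py <<'E'
import numpy as np, cv2
from bench import r
C={n:r.camera_params(n) for n in("top","side")}
def ray(n,u,v,z):
    c=C[n]; R=np.array(c["R"]);t=np.array(c["t"])
    d=R.T@np.array([(u-c["cx"])/c["fx"],(v-c["cy"])/c["fy"],1]); o=-R.T@t
    return o+d*(z-o[2])/d[2]
def pix(n,X):
    c=C[n]; p=np.array(c["R"])@np.array(X)+np.array(c["t"])
    return c["fx"]*p[0]/p[2]+c["cx"], c["fy"]*p[1]/p[2]+c["cy"]
E
python3 - <<'E'
import cv2,numpy as np
t=cv2.imread("pics/top0.png");s=cv2.imread("pics/side0.png")
def crop(im,x,y,w,h): return cv2.resize(im[y:y+h,x:x+w],(400,300),interpolation=cv2.INTER_CUBIC)
a=np.hstack([crop(t,312,193,60,45),crop(s,278,215,48,36)])
b=np.hstack([crop(t,412,238,160,120),crop(t,160,250,184,138)])
cv2.imwrite("pics/c1.png",np.vstack([a,b]))
E
```

```text
(no output)
```

View pics/c1.png

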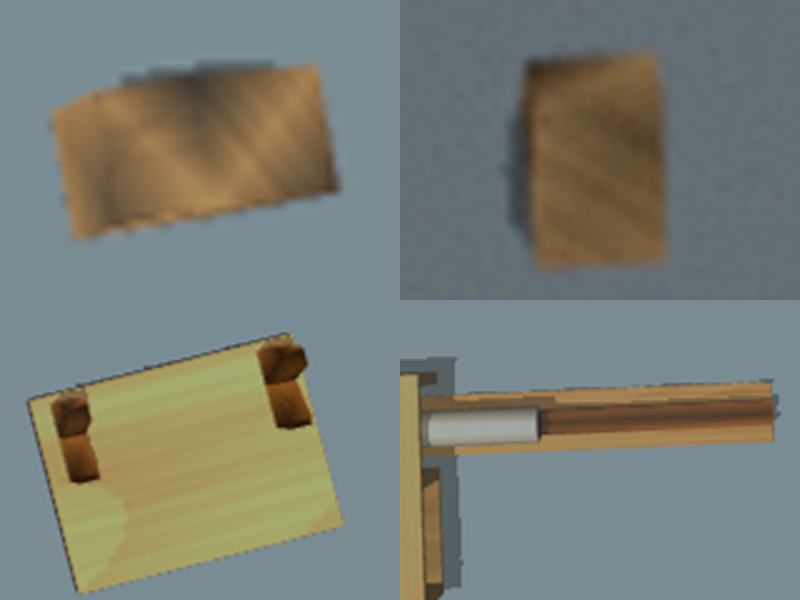

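The chock's outline kinks near its left end, which suggests that the steep face points to image-left. I'll check this by projecting both hypotheses, and compute the rest.

```bash
cat > m.py <<'E'
from h import *
np.set_printoptions(precision=1,suppress=True)
b=[ray("top",*p,12)[:2] for p in [(422.8,278),(528,251.6),(549.2,328),(443.2,355.2)]]  # +x+y, +x-y, -x-y, -x+y
b=np.array(b);print("board",b, [np.linalg.norm(b[i]-b[i-1]) for i in range(4)])
ex=(b[0]+b[1]-b[2]-b[3])/2;ey=(b[0]+b[3]-b[1]-b[2])/2
print("yaw x",np.degrees(np.arctan2(ex[1],ex[0])),"y-90",np.degrees(np.arctan2(-ey[0],ey[1])))
print("seat",b.mean(0)+ex/np.linalg.norm(ex)*32.5)
e=ray("top",331.1,300.6,6)[:2];s=ray("top",178.4,306.8,6)[:2]
print("rail end",e,s,"yaw",np.degrees(np.arctan2(*(s-e)[::-1])))
u=(s-e)/np.linalg.norm(s-e);print("mouth",e+280*u)
te=ray("top",224.4,307.3,32)[:2];print("tube end",te,"from mouth",(te-e)@u-280)
# box front edge
print("box front",ray("top",168,284,70),ray("top",172,398,70))
for n,f in (("top","top0"),("side","side0")):
    im=cv2.imread(f"pics/{f}.png");hsv=cv2.cvtColor(im,cv2.COLOR_BGR2HSV)
    m=cv2.inRange(hsv,(5,70,40),(28,255,255))
    for c in cv2.findContours(m,0,2)[0]:
        (x,y),wh,a=cv2.minAreaRect(c)
        if n=="top" and np.hypot(x-342,y-215)<15 or n=="side" and np.hypot(x-301,y-234)<15:
            if cv2.contourArea(c)>50: 
                print(n,(x,y),wh,a,cv2.boxPoints(((x,y),wh,a)).ravel()); print(cv2.approxPolyDP(c,1,True).reshape(-1,2).tolist())
# chock base corners seen in top crop (left-bottom, right-bottom)
L=ray("top",312+75/6.667,193+240/6.667,0)[:2];Rr=ray("top",312+340/6.667,193+190/6.667,0)[:2]
print("L,R",L,Rr,np.linalg.norm(L-Rr))
d=(L-Rr)/np.linalg.norm(L-Rr); up=np.array([d[1],-d[0]])
mid=(L+Rr)/2+18*up
for sgn in(1,-1):
    X=d*sgn; Y=np.array([-X[1],X[0]]); o=mid+X*10.5
    print("steep","left" if sgn>0 else "right",o,"yaw",np.degrees(np.arctan2(X[1],X[0])))
    for n in("top","side"):
        print(n,np.array([pix(n,[*(o+X*a+Y*w),z]) for a,z in((-48,0),(27,0),(-10,45),(15,45)) for w in(18,-18)]).round(1).tolist())
E
python3 m.py
```

```text
board [[ 551.2 -167.5]
 [ 602.6 -359.2]
 [ 464.6 -398.4]
 [ 412.6 -205.9]] [np.float64(143.91454424241772), np.float64(198.53123415915826), np.float64(143.4443547359337), np.float64(199.39181509820898)]
yaw x 15.659833268283538 y-90 15.06665811531133
seat [ 539.1 -274. ]
rail end [507.1  -1.7] [491.3 275.2] yaw 93.27873193327966
mouth [491.1 277.8]
tube end [493.8 188.2] from mouth -89.57852354441587
box front [534.9 280.1  70. ] [342.1 268.   70. ]
top (340.5621032714844, 214.51846313476562) (20.796310424804688, 40.086483001708984) 79.99201965332031 [319.  207.8 358.5 200.8 362.1 221.3 322.6 228.2]
[[359, 204], [351, 203], [342, 205], [342, 207], [339, 205], [335, 205], [321, 209], [320, 213], [323, 228], [361, 221]]
side (301.0, 234.0) (24.0, 16.0) 90.0 [293. 222. 309. 222. 309. 246. 293. 246.]
[[294, 223], [294, 245], [309, 245], [308, 222]]
L,R [637.7  14.6] [652.9 -58.3] 74.5261869937875
steep left [660.8  -7.9] yaw 101.74075002417318
top [[363.1, 221.5], [359.4, 202.3], [323.1, 229.0], [319.5, 209.8], [344.3, 223.8], [340.5, 203.8], [330.4, 226.4], [326.6, 206.4]]
side [[306.4, 225.3], [291.5, 226.2], [309.5, 246.2], [293.9, 247.1], [308.1, 220.9], [292.5, 221.7], [309.2, 227.9], [293.3, 228.8]]
steep right [665.1 -28.5] yaw -78.25924997582682
top [[319.5, 209.8], [323.1, 229.0], [359.4, 202.3], [363.1, 221.5], [341.1, 203.7], [344.9, 223.7], [355.0, 201.1], [358.8, 221.0]]
side [[293.9, 247.1], [309.5, 246.2], [291.5, 226.2], [306.4, 225.3], [292.4, 221.5], [308.1, 220.6], [291.6, 214.7], [307.0, 213.8]]
```

The side view's top row (221) confirms that the steep face is to the left, so the chock is at (661,-8) with yaw 101.7. Now I'll turn the tool to yaw 93.4 and go over the tube's end.

```bash
cat > go.py <<'E'
# usage: go.py x y z yaw -> remaining shift in tool axes (mm, after turning), turn in tool deg
import sys,numpy as np
from h import r
x,y,z,w=map(float,sys.argv[1:5]); s=r.sense(); p=np.array(s["tool_pos"]); 
a=np.radians(w); d=np.array([x,y,z])-p
cur=s["tcp_rot"][2]
print("t",round(s["time"],2),"turn",round(-((w-cur+180)%360-180),2),"then shift",np.round([d[0]*np.cos(a)+d[1]*np.sin(a),d[0]*np.sin(a)-d[1]*np.cos(a),-d[2]],1))
E
python3 -m handwheel '[[0,0,0,8.5],[0,0,0,8.5],[0,0,0,8.5],[0,0,0,8.5],[0,0,0,8.5],[0,0,0,8.5],[0,0,0,8.5],[0,0,0,8.5],[0,0,0,1.9]]' 0.0854 40
python3 go.py 492.6 228 100 93.4
```

```text
time: 1.0
tool_pos: [172.5, 574.3, 230.7]
tcp_rot: [-180.0, 0.1, 93.1]
ft_force: [-0.2, -0.4, 0.1]
finger_gap: 85.4
grip_force: 0.0
t 1.0 turn -0.33 then shift [-364.7  299.   130.7]
```

```bash
python3 -m handwheel '[[-0.036,0.03,0,0],[-0.036,0.03,0,0],[-0.036,0.03,0,0],[-0.036,0.03,0,0],[-0.036,0.03,0,0],[-0.036,0.03,0,0],[-0.036,0.03,0,0],[-0.036,0.03,0,0],[-0.036,0.03,0,0],[-0.037,0.03,0,0]]'
python3 -m handwheel '[[0,0,0.04,0],[0,0,0.04,0],[0,0,0.04,0],[0,0,0,0]]'
python3 go.py 492.6 228 100 93.4
```

```text
time: 2.0
tool_pos: [494.2, 230.3, 231.0]
tcp_rot: [-180.0, -0.0, 93.4]
ft_force: [0.5, 1.2, 0.8]
finger_gap: 85.3
grip_force: 0.0
time: 2.4
tool_pos: [488.5, 229.9, 104.4]
tcp_rot: [-179.3, 0.2, 93.4]
ft_force: [-0.7, -0.6, 0.4]
finger_gap: 85.2
grip_force: 0.0
t 2.4 turn -0.05 then shift [-2.2  4.   4.4]
```

```bash
python3 -m handwheel '[[0,0,0.02,0],[0,0,0.03,0],[0,0,0.02,0],[0,0,0.01,0],[0,0,0,0],[0,0,0,0]]'
python3 go.py 494 228 21 93.4
```

```text
time: 3.0
tool_pos: [494.5, 232.4, 33.1]
tcp_rot: [179.9, -0.0, 93.4]
ft_force: [0.8, 0.1, 0.8]
finger_gap: 85.6
grip_force: 0.0
t 3.0 turn -0.01 then shift [-4.4 -0.7 12.1]
```

```bash
python3 -m handwheel '[[-0.002,0,0.006,0],[-0.002,0,0.006,0],[0,0,0,0]]'
python3 -m handwheel '[[0,0,0,0],[0,0,0,0],[0,0,0,0],[0,0,0,0],[0,0,0,0],[0,0,0,0],[0,0,0,0],[0,0,0,0]]' 0.02 40
python3 go.py 494 228 21 93.4
```

```text
time: 3.3
tool_pos: [493.1, 227.5, 18.6]
tcp_rot: [-179.9, 0.0, 93.4]
ft_force: [-0.7, -0.5, 0.0]
finger_gap: 85.2
grip_force: 0.0
time: 4.1
tool_pos: [492.7, 228.0, 19.7]
tcp_rot: [-179.9, 0.0, 93.4]
ft_force: [-7.1, -0.5, 7.4]
finger_gap: 28.4
grip_force: 39.5
t 4.1 turn -0.01 then shift [-0.1  1.3 -1.3]
```

```bash
python3 -m handwheel '[[-0.01,-0.001,0,0],[-0.02,0,0,0],[-0.02,0,0,0],[-0.02,0,0,0],[-0.02,0,0,0],[-0.02,0,0,0],[-0.02,0,0,0],[-0.02,0,0,0],[-0.015,0,0,0],[0,0,0,0]]'
python3 go.py 502.5 63 20 93.4
```

```text
time: 5.1
tool_pos: [502.6, 60.9, 19.7]
tcp_rot: [180.0, 0.1, 93.3]
ft_force: [-2.9, -7.0, 5.4]
finger_gap: 28.9
grip_force: 40.2
t 5.1 turn -0.1 then shift [ 2.1  0.  -0.3]
```

Release, rise, and shift toward the middle (+70 mm along the tool's x), then look.

```bash
python3 -m handwheel '[[0,0,0,0],[0,0,0,0],[0,0,0,0],[0,0,0,0],[0,0,0,0],[0,0,0,0]]' 0.075
python3 -m handwheel '[[0,0,-0.03,0],[0,0,-0.04,0],[0,0,-0.04,0],[0,0,-0.04,0],[0,0,0,0]]'
python3 - <<'E'
from h import *
im=r.snapshot("top");s=r.snapshot("side")
a=cv2.resize(im[240:390,60:360],(600,300),interpolation=cv2.INTER_CUBIC)
b=cv2.resize(s[200:350,270:470],(400,300),interpolation=cv2.INTER_CUBIC)
c=np.zeros((600,600,3),np.uint8);c[:300]=a;c[300:,:400]=b
cv2.imwrite("pics/p3.png",c[:,:,::-1]);print(r.sense()["tool_pos"])
E
```

```text
time: 5.7
tool_pos: [502.2, 63.4, 19.2]
tcp_rot: [-180.0, -0.0, 93.4]
ft_force: [0.4, -0.1, -0.8]
finger_gap: 75.0
grip_force: 0.0
time: 6.2
tool_pos: [506.3, 63.4, 176.4]
tcp_rot: [179.4, 0.0, 93.4]
ft_force: [0.1, 0.2, 0.6]
finger_gap: 74.6
grip_force: 0.0
[503.28419919  63.30083508 170.58435199]
```

View pics/p3.png

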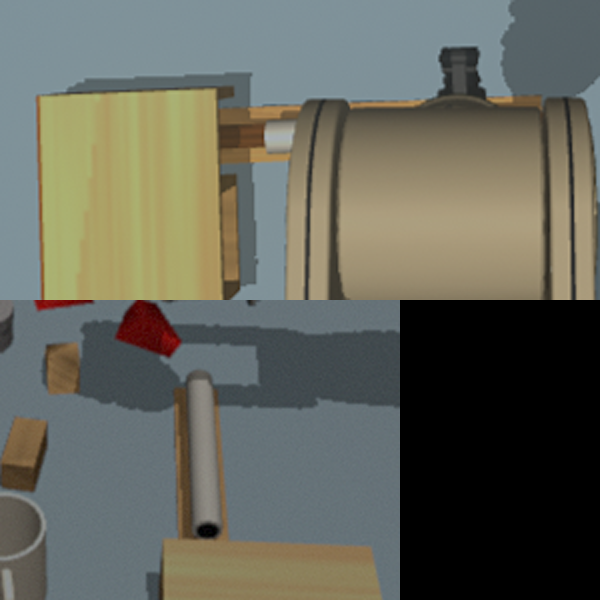

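The tube lies on the rail clear of the box, with its near end at top pixel (192.5,308.5).

```bash
python3 - <<'E'
from h import *
e=ray("top",192.5,308.5,50);print("near end",e, "centre",e-110*np.array([-.059,.998,0]))
print("side near",ray("side",270+207/2,200+230/2,40),"far",ray("side",270+199/2,200+77/2,45))
E
python3 go.py 498.5 133 100 93.4
```

```text
near end [492.26874947 241.09421509  50.        ] centre [498.75874947 131.31421509  50.        ]
side near [490.83128821 240.76143491  40.        ] far [503.38033645  23.92045872  45.        ]
t 6.3 turn -0.01 then shift [69.9 -0.6 70.6]
```

```bash
python3 -m handwheel '[[0.03,0,0,0],[0.039,0,0.02,0],[0,0,0.04,0],[0,0,0.04,0],[0,0,0.03,0],[0,0,0.015,0],[0,0,0,0],[0,0,0,0]]'
python3 go.py 498.2 132 19 93.4
```

```text
time: 7.1
tool_pos: [498.4, 132.0, 24.7]
tcp_rot: [-180.0, 0.0, 93.4]
ft_force: [0.3, 0.4, 1.1]
finger_gap: 75.0
grip_force: 0.0
t 7.1 turn -0.03 then shift [-0.  -0.2  5.7]
```

```bash
python3 -m handwheel '[[0,0,0.0055,0],[0,0,0,0],[0,0,0,0],[0,0,0,0],[0,0,0,0],[0,0,0,0],[0,0,0,0],[0,0,0,0]]' 0.02 60
python3 -m handwheel '[[0,0,-0.01,0],[0,0,-0.03,0],[0,0,-0.04,0],[0,0,-0.04,0],[0,0,0,0]]'
python3 go.py 539 -274 140 105.3
```

```text
time: 7.9
tool_pos: [498.4, 132.1, 20.0]
tcp_rot: [180.0, -0.0, 93.4]
ft_force: [-5.1, -2.0, 7.1]
finger_gap: 28.5
grip_force: 59.0
time: 8.4
tool_pos: [502.5, 132.8, 146.3]
tcp_rot: [179.3, -0.1, 93.4]
ft_force: [1.1, -0.2, -2.9]
finger_gap: 28.3
grip_force: 60.3
t 8.4 turn -11.92 then shift [-402.   -72.1    6.3]
```

```bash
python3 -m handwheel '[[0,0,0,-6],[0,0,0,-6],[-0.035,-0.007,0,0],[-0.045,-0.008,0,0],[-0.045,-0.008,0,0],[-0.045,-0.008,0,0],[-0.045,-0.008,0,0],[-0.045,-0.008,0,0],[-0.045,-0.008,0,0],[-0.045,-0.008,0,0]]'
python3 -m handwheel '[[-0.035,-0.006,0,0],[-0.017,-0.003,0,0],[0,0,0,0],[0,0,0,0]]'
python3 go.py 539 -274 120 105.3
```

```text
time: 9.4
tool_pos: [529.6, -223.7, 137.9]
tcp_rot: [-180.0, -0.1, 105.4]
ft_force: [0.8, 0.1, -3.9]
finger_gap: 28.2
grip_force: 60.0
time: 9.8
tool_pos: [534.9, -273.9, 137.8]
tcp_rot: [-179.9, -0.1, 105.3]
ft_force: [0.1, 0.2, -3.7]
finger_gap: 28.6
grip_force: 60.0
t 9.8 turn 0.05 then shift [-1.2  3.9 17.8]
```

```bash
python3 -m handwheel '[[0,0.004,0.03,0],[0,0,0.03,0],[0,0,0.01,0],[0,0,0,0],[0,0,0,0]]'
python3 - <<'E'
from h import *
im=r.snapshot("top");s=r.snapshot("side")
a=cv2.resize(im[225:375,400:600],(800,600),interpolation=cv2.INTER_CUBIC)
b=cv2.resize(s[135:210,325:425],(400,300),interpolation=cv2.INTER_CUBIC)
c=a;c[300:,:400]=b
cv2.imwrite("pics/p4.png",c[:,:,::-1])
E
python3 go.py 539 -274 32 105.3
```

```text
time: 10.3
tool_pos: [539.9, -273.1, 69.9]
tcp_rot: [180.0, 0.0, 105.4]
ft_force: [-0.1, 0.2, -3.8]
finger_gap: 28.3
grip_force: 60.0
t 10.4 turn 0.1 then shift [ 0.4 -1.6 39. ]
```

View pics/p4.png

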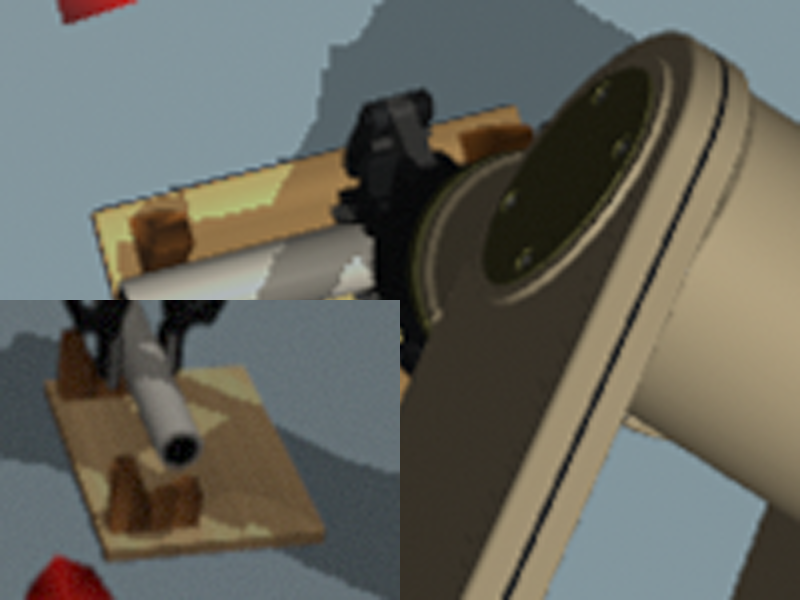

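The side inset shows the tube's end at side pixel (370,171.8), above the V-block, whose peaks are at about (356,174) for the rear and (373.5,179) for the lip. I'll compare these with the estimated cradle pose.

```bash
python3 - <<'E'
from h import *
a=np.radians(15.3);X=np.array([np.cos(a),np.sin(a),0]);Y=np.array([-np.sin(a),np.cos(a),0])
S=np.array([539.1,-274,0])
f=lambda n,x,y,z:np.round(pix(n,S+X*x+Y*y+[0,0,z]),1)
print("tube end expected",np.round(pix("side",np.array([539.7,-273.2,90])+110*Y),1), "seen 370,171.8")
for nm,x,z,y in(("rear top outer",34,62,86),("lip top outer",-24,43,86),("lip bottom outer",-24,12,86),("rear bottom outer",34,12,86),("board -x+y",-105,12,100),("board +x+y",40,12,100)): print(nm,f("side",x,y,z),f("top",x,y,z))
E
```

```text
tube end expected [369.6 173. ] seen 370,171.8
rear top outer [353.4 177.8] [436.8 280.1]
lip top outer [375.2 182.1] [442.8 311.8]
lip bottom outer [374.2 192. ] [438.9 310.3]
rear bottom outer [352.1 194. ] [430.8 279.3]
board -x+y [406.1 192.5] [442.8 355.8]
board +x+y [351.  197.5] [422.5 278. ]
```

The cradle pose agrees to about 1–2 mm, so I'll lower gently.

```bash
python3 -m handwheel '[[0,-0.001,0.015,0],[0,0,0.01,0],[0,0,0.006,0],[0,0,0.002,0],[0,0,0,0],[0,0,0,0]]'
python3 go.py 539 -274 32 105.3
```

```text
time: 11.0
tool_pos: [538.6, -274.0, 36.0]
tcp_rot: [180.0, 0.0, 105.4]
ft_force: [0.5, -0.3, -3.4]
finger_gap: 28.4
grip_force: 60.0
t 11.0 turn 0.08 then shift [-0.1  0.4  4. ]
```

```bash
python3 -m handwheel '[[0,0,0.002,0],[0,0,0.001,0],[0,0,0,0],[0,0,0,0]]'
python3 -m handwheel '[[0,0,0.001,0],[0,0,0,0],[0,0,0,0]]'
```

```text
time: 11.4
tool_pos: [538.4, -273.8, 32.8]
tcp_rot: [180.0, 0.0, 105.4]
ft_force: [0.7, 0.9, -3.4]
finger_gap: 28.6
grip_force: 60.0
time: 11.7
tool_pos: [538.7, -274.0, 32.2]
tcp_rot: [180.0, 0.0, 105.4]
ft_force: [0.1, 0.2, -1.5]
finger_gap: 28.6
grip_force: 60.4
```

```bash
python3 -m handwheel '[[0,0,0.001,0],[0,0,0,0],[0,0,0,0]]'
python3 -m handwheel '[[0,0,0.001,0],[0,0,0,0],[0,0,0,0]]'
```

```text
time: 12.0
tool_pos: [539.0, -274.0, 31.9]
tcp_rot: [179.9, 0.0, 105.4]
ft_force: [-1.8, 2.4, 5.3]
finger_gap: 28.4
grip_force: 61.2
time: 12.3
tool_pos: [539.1, -274.0, 31.8]
tcp_rot: [179.9, 0.0, 105.4]
ft_force: [-5.2, 5.2, 12.3]
finger_gap: 28.4
grip_force: 61.9
```

```bash
python3 -m handwheel '[[0,0,-0.001,0],[0,0,0,0],[0,0,0,0],[0,0,0,0],[0,0,0,0],[0,0,0,0],[0,0,0,0]]' 0.065
python3 -m handwheel '[[0,0,-0.02,0],[0,0,-0.04,0],[0,0,-0.04,0],[0,0,-0.04,0],[0,0,0,0]]' 0.065
python3 go.py 661 -8 170 101.7
```

```text
time: 13.0
tool_pos: [538.3, -273.8, 30.7]
tcp_rot: [-180.0, -0.0, 105.4]
ft_force: [0.2, -0.8, -0.2]
finger_gap: 65.1
grip_force: 0.0
time: 13.5
tool_pos: [541.9, -276.0, 178.8]
tcp_rot: [179.5, 0.5, 105.4]
ft_force: [1.1, -0.3, 1.3]
finger_gap: 64.8
grip_force: 0.0
t 13.5 turn 3.68 then shift [238.2 171.    8.8]
```

```bash
python3 -m handwheel '[[0,0,0,3.7],[0.032,0.024,0,0],[0.034,0.025,0,0],[0.034,0.025,0,0],[0.034,0.025,0,0],[0.034,0.025,0,0],[0.034,0.025,0,0],[0.034,0.022,0,0],[0,0,0,0],[0,0,0,0]]' 0.065
python3 - <<'E'
from h import *
im=r.snapshot("top");s=r.snapshot("side")
a=cv2.resize(im[225:375,400:600],(800,600),interpolation=cv2.INTER_CUBIC)
b=cv2.resize(s[135:210,325:425],(400,300),interpolation=cv2.INTER_CUBIC)
c=a;c[300:,:400]=b
cv2.imwrite("pics/p5.png",c[:,:,::-1])
E
python3 go.py 661.6 -11 100 101.7
```

```text
time: 14.5
tool_pos: [657.9, -7.2, 170.0]
tcp_rot: [-179.9, 0.0, 101.8]
ft_force: [-0.8, 0.1, 0.1]
finger_gap: 65.1
grip_force: 0.0
t 14.6 turn -0.05 then shift [-2.8  3.5 70.3]
```

View pics/p5.png

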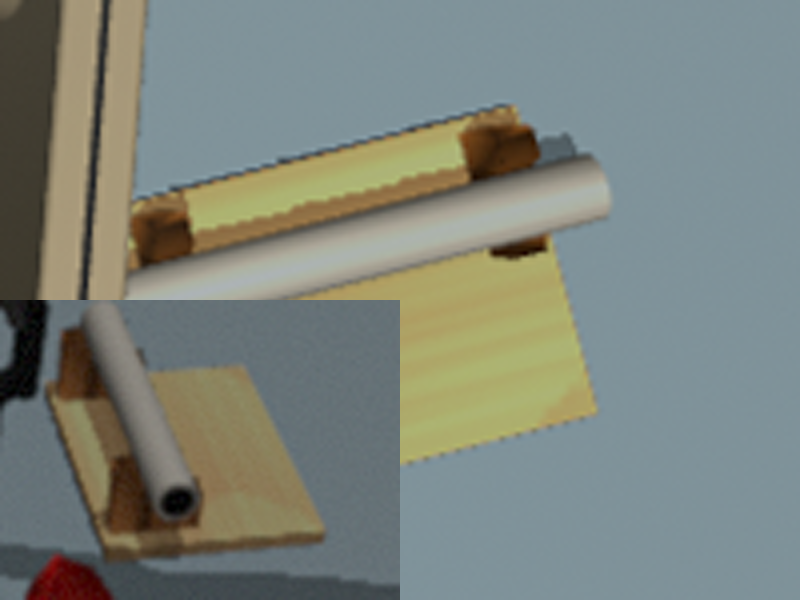

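The tube is seated in both V-blocks, with its ends at side pixel (370,185) and top pixel (552,271). Now down to the chock.

```bash
python3 -m handwheel '[[-0.003,0,0.03,0],[0,0,0.04,0],[0,0,0.03,0],[0,0,0,0],[0,0,0,0]]' 0.065
python3 go.py 661.6 -11 6.5 101.7
```

```text
time: 15.1
tool_pos: [658.1, -12.3, 70.9]
tcp_rot: [-179.9, -0.0, 101.6]
ft_force: [0.7, -0.5, 0.8]
finger_gap: 64.7
grip_force: 0.0
t 15.1 turn -0.11 then shift [ 0.5  3.7 64.4]
```

```bash
python3 -m handwheel '[[0,0.003,0.025,0],[0,0,0.025,0],[0,0,0.01,0],[0,0,0.004,0],[0,0,0,0],[0,0,0,0]]' 0.065
python3 go.py 661.6 -11 6.5 101.7
python3 -m handwheel '[[0,0,0,0],[0,0,0,0],[0,0,0,0],[0,0,0,0],[0,0,0,0],[0,0,0,0],[0,0,0,0]]' 0.025 25
python3 go.py 661.6 -11 6.5 101.7
```

```text
time: 15.7
tool_pos: [662.9, -10.6, 8.8]
tcp_rot: [179.8, 0.0, 101.7]
ft_force: [0.6, 0.6, -0.6]
finger_gap: 65.2
grip_force: 0.0
t 15.7 turn -0.03 then shift [-0.1 -1.4  2.3]
time: 16.4
tool_pos: [662.4, -10.4, 8.0]
tcp_rot: [179.9, 0.0, 101.7]
ft_force: [-1.4, 0.3, 6.1]
finger_gap: 35.7
grip_force: 26.0
t 16.4 turn -0.01 then shift [-0.4 -0.9  1.5]
```

```bash
python3 -m handwheel '[[0,0,-0.01,0],[0,0,-0.03,0],[0,0,-0.04,0],[0,0,-0.04,0],[0,0,-0.02,0],[0,0,0,8.5],[0,0,0,8.5],[0,0,0,8.5],[0,0,0,8.5],[0,0,0,8.5]]' 
python3 -m handwheel '[[0,0,0,8.5],[0,0,0,8.5],[0,0,0,8.5],[0,0,0,8.5],[0,0,0,8.5],[0,0,0,1.4],[0,0,0,0]]' 
python3 go.py 490.8 -287.2 120 15.4
```

```text
time: 17.4
tool_pos: [661.3, -10.4, 147.0]
tcp_rot: [-180.0, 0.0, 58.8]
ft_force: [-0.4, 0.2, -0.6]
finger_gap: 35.8
grip_force: 25.3
time: 18.1
tool_pos: [661.4, -10.4, 146.9]
tcp_rot: [-180.0, 0.0, 15.5]
ft_force: [-1.2, 0.4, -1.1]
finger_gap: 35.8
grip_force: 25.3
t 18.1 turn 0.05 then shift [-238.   221.6   26.9]
```

```bash
python3 -m handwheel '[[-0.026,0.024,0,0],[-0.03,0.028,0,0],[-0.03,0.028,0,0],[-0.03,0.028,0,0],[-0.03,0.028,0,0],[-0.03,0.028,0,0],[-0.03,0.028,0,0],[-0.032,0.03,0.02,0],[0,0,0,0],[0,0,0,0]]' 
python3 go.py 490.8 -287.2 70 15.4
```

```text
time: 19.1
tool_pos: [489.5, -287.8, 126.2]
tcp_rot: [-179.9, 0.0, 15.3]
ft_force: [0.1, 0.2, -0.7]
finger_gap: 35.9
grip_force: 25.4
t 19.1 turn -0.1 then shift [ 1.4 -0.2 56.2]
```

```bash
python3 -m handwheel '[[0,0,0.03,0],[0,0,0.03,0],[0,0,0.025,0],[0,0,0.01,0],[0,0,0.005,0],[0,0,0,0],[0,0,0,0]]' 
python3 go.py 505.6 -283.1 20 15.4
python3 - <<'E'
from h import *
im=r.snapshot("top");s=r.snapshot("side")
a=cv2.resize(im[225:375,400:600],(800,600),interpolation=cv2.INTER_CUBIC)
b=cv2.resize(s[135:210,325:425],(400,300),interpolation=cv2.INTER_CUBIC)
c=a;c[:300,400:]=b
cv2.imwrite("pics/p6.png",c[:,:,::-1])
E
```

```text
time: 19.8
tool_pos: [491.7, -287.7, 28.4]
tcp_rot: [179.9, -0.1, 15.3]
ft_force: [0.3, -0.0, -0.8]
finger_gap: 35.7
grip_force: 25.4
t 19.8 turn -0.07 then shift [14.6 -0.8  8.4]
```

View pics/p6.png

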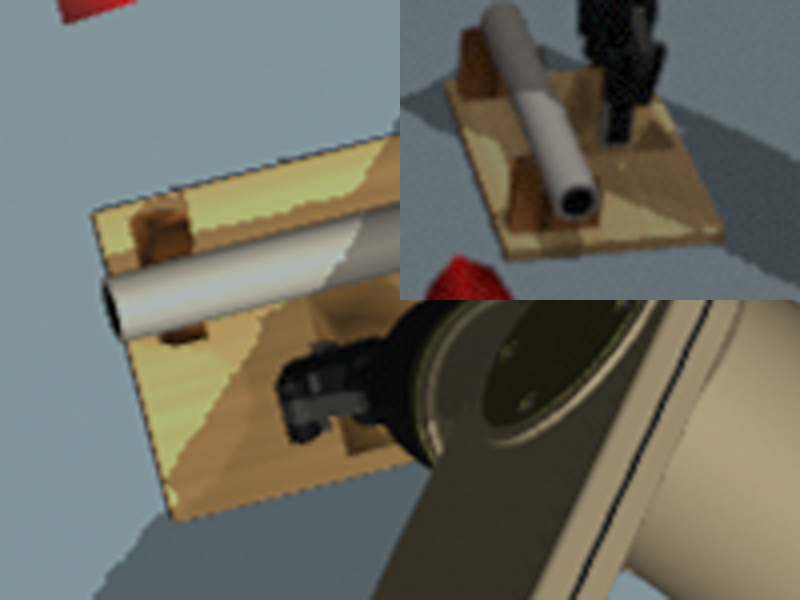

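The chock is held squarely on the low-lip side, just short of the tube. I'll lower it to the board, then slide it in.

```bash
python3 -m handwheel '[[0.002,0,0.004,0],[0.002,0,0.0025,0],[0,0,0,0],[0,0,0,0]]' 
python3 -m handwheel '[[0,0,0.001,0],[0,0,0,0],[0,0,0,0]]'
python3 go.py 505.6 -283.1 20 15.4
```

```text
time: 20.3
tool_pos: [494.3, -286.2, 20.1]
tcp_rot: [-180.0, 0.0, 15.3]
ft_force: [0.0, 0.0, -1.3]
finger_gap: 35.5
grip_force: 25.4
time: 20.6
tool_pos: [494.4, -286.3, 19.9]
tcp_rot: [-180.0, -0.0, 15.3]
ft_force: [-3.8, 1.8, 5.2]
finger_gap: 35.7
grip_force: 26.1
t 20.6 turn -0.12 then shift [11.6 -0.1 -0.1]
```

```bash
python3 -m handwheel '[[0.003,0,-0.0008,0],[0.003,0,0,0],[0.003,0,0,0],[0,0,0,0],[0,0,0,0]]' 
python3 -m handwheel '[[0.001,0,0,0],[0,0,0,0],[0,0,0,0]]'
python3 -m handwheel '[[0.001,0,0,0],[0,0,0,0],[0,0,0,0]]'
python3 go.py 505.6 -283.1 20 15.4
```

```text
time: 21.1
tool_pos: [503.1, -283.7, 20.0]
tcp_rot: [-180.0, 0.0, 15.3]
ft_force: [0.8, -0.2, -0.9]
finger_gap: 35.5
grip_force: 25.4
time: 21.4
tool_pos: [504.0, -283.6, 20.1]
tcp_rot: [-180.0, 0.0, 15.3]
ft_force: [0.3, 1.0, -0.9]
finger_gap: 35.6
grip_force: 25.5
time: 21.7
tool_pos: [504.8, -283.3, 20.0]
tcp_rot: [-180.0, 0.0, 15.3]
ft_force: [-1.2, -0.1, -0.7]
finger_gap: 35.7
grip_force: 25.5
t 21.7 turn -0.12 then shift [ 0.8 -0.   0. ]
```

```bash
python3 -m handwheel '[[0.001,0,0,0],[0,0,0,0],[0,0,0,0]]'
python3 -m handwheel '[[0.0007,0,0,0],[0,0,0,0],[0,0,0,0]]'
```

```text
time: 22.0
tool_pos: [504.9, -283.3, 20.0]
tcp_rot: [-180.0, 0.1, 15.3]
ft_force: [-7.6, -1.1, 4.0]
finger_gap: 35.7
grip_force: 25.7
time: 22.3
tool_pos: [504.9, -283.3, 20.0]
tcp_rot: [-180.0, 0.2, 15.3]
ft_force: [-11.0, -1.3, 5.2]
finger_gap: 35.9
grip_force: 26.1
```

Contact is firm (11 N). I'll relieve the push, set the chock down and let go.

```bash
python3 -m handwheel '[[-0.0014,0,0.0003,0],[0,0,0,0],[0,0,0,0]]'
python3 -m handwheel '[[0,0,0,0],[0,0,0,0],[0,0,0,0],[0,0,0,0],[0,0,0,0]]' 0.058
python3 -m handwheel '[[0,0,-0.01,0],[0,0,-0.03,0],[0,0,-0.04,0],[0,0,-0.04,0],[-0.03,0,-0.02,0],[-0.04,-0.02,0,0],[-0.02,-0.04,0,0],[0,-0.045,0,0],[0,-0.045,0,0],[0,-0.045,0,0]]'
python3 -m handwheel '[[0,-0.045,0,0],[0,-0.045,0,0],[0,-0.045,0,0],[0,0,0,0]]'
python3 - <<'E'
from h import *
im=r.snapshot("top");s=r.snapshot("side")
a=cv2.resize(im[225:375,400:600],(800,600),interpolation=cv2.INTER_CUBIC)
b=cv2.resize(s[135:210,325:425],(400,300),interpolation=cv2.INTER_CUBIC)
a[300:,400:]=b
cv2.imwrite("pics/p7.png",a[:,:,::-1])
A=np.radians(15.3);X=np.array([np.cos(A),np.sin(A),0]);Y=np.array([-np.sin(A),np.cos(A),0])
o=np.array([539,-274,12])-31.9*X
for x,z in((-48,0),(-10,45),(15,45)):
  for w in(18,-18): print(x,w,[np.round((np.array(pix(n,o+X*x+Y*w+[0,0,z]))-q)*k,0) for n,q,k in(("top",(400,225),4),)])
E
```

```text
time: 22.6
tool_pos: [504.9, -283.3, 19.9]
tcp_rot: [-180.0, 0.0, 15.3]
ft_force: [-6.1, -0.3, 3.6]
finger_gap: 35.6
grip_force: 26.0
time: 23.1
tool_pos: [505.4, -283.2, 19.8]
tcp_rot: [180.0, -0.0, 15.3]
ft_force: [-0.6, -0.1, 0.5]
finger_gap: 58.0
grip_force: 0.0
time: 24.1
tool_pos: [366.4, -117.8, 160.5]
tcp_rot: [180.0, -0.1, 15.2]
ft_force: [1.7, 0.5, 1.5]
finger_gap: 57.9
grip_force: 0.0
time: 24.5
tool_pos: [330.5, 15.8, 160.5]
tcp_rot: [-179.9, -0.1, 15.7]
ft_force: [0.2, -1.2, 0.0]
finger_gap: 57.8
grip_force: 0.0
-48 18 [array([332., 424.])]
-48 -18 [array([408., 404.])]
-10 18 [array([340., 351.])]
-10 -18 [array([419., 331.])]
15 18 [array([325., 295.])]
15 -18 [array([405., 275.])]
```

View pics/p7.png

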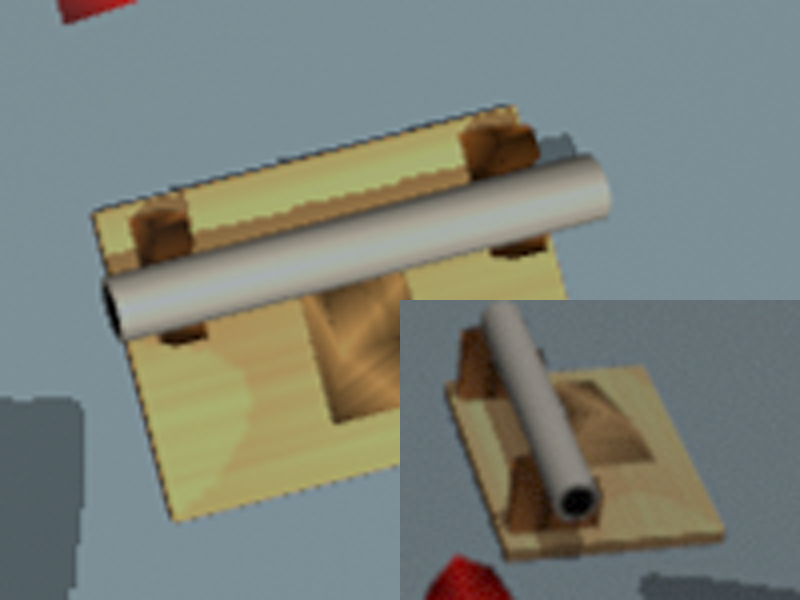

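The chock stands square against the seated tube. Its base corner is seen at about (334,424) in the crop, where (332,424) was predicted. I'm handing in.

```bash
python3 -c "
from bench import r
print(r.hand_in())"
```

```text
the job is handed in; nothing more can be done
None
```

The job is handed in at about 25 s: the last pictures show the tube seated in both V-blocks and the chock square against it on the low-lip side, both let go. The verdict was not shown, and I did not re-measure the plain block, mug or tin, though I saw no contact with them.

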